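# Fit the charging module of the handlamp station

## Robot

A 6-joint arm with a two-finger parallel gripper is mounted at the origin on the work surface. World frame = base frame: x ahead of the robot, y to its left, z up, the work surface at z = 0. Lengths are in m, angles in degrees, forces in N, time in s.
With the tool pointing down it reaches from about 0.375 to 0.9 m from the base axis. Payload 3.1 kg.
Tool frame: the origin (TCP) lies midway between the tips of the shut fingers; the grasp point (between the pads) lies bot.hold_point_z behind it (bot.hold_point_z is the distance from the TCP to the grasp point, in m); z points along the fingers, y is the direction in which the jaws open and shut (so a half turn about z gives the same grasp; the last joint's range is limited). The gripper opens to 87 mm and grips with 3 to 60 N. Pads are 19 mm wide; open, the fingers measure 117 mm over their backs; the gripper's body (75 mm by 190 mm) begins 51 mm behind the grasp point.
Start: joints at [63.799, 30.224, 82.088, -0, 67.689, -10.227], TCP at [0.172, 0.601, 0.223] pointing down, gripper open.
Joint ranges: [-176.69, 176.69], [-43.24, 126.21], [12.49, 139.97], [-82, 262], [0, 151.66], [-163.58, 163.58]. Speed limits (degrees/s): [159.86, 159.86, 180, 180, 180, 180].

## Interface

Orientations are given as a 3x3 rotation matrix whose columns are the frame's x, y, z axes.
In Python, from rig import bot, vision gives the robot as it stands.
- The arm moves only by the shell command python3 -m inch 'ROWS'. ROWS is JSON, a list of rows, each a list of 5 numbers: the finger opening in mm, from 0 to 87, then the shift along the tool's x, y, z in mm, then the turn about the tool's z in rad. In form: [[hand, dx, dy, dz, roll], ...]. A call has 1 to 8 rows; each row is the pose to reach, as a shift and turn from the pose measured when the call began, along the tool's axes at that moment; what a row does not reach only later rows make up. A row lasts 1/10 s, in which the tool goes at most 50 mm and 8.59 degrees, less where a joint would pass 70% of its speed; a pose out of reach is approached as far as the arm can. A call with a gripper value outside its range is refused whole. The fingers move at their own pace and stop on an object; the grip force is fixed at half the most. Time passes only in rows, so rows that repeat a pose let the fingers close. It gives the time, the measured TCP pose, the force and the opening at its end, in the units of the state.
- bot.read_state(): the state, without advancing time (a new reading comes with each control period).
- vision.capture(name): name is "side" or "top" or "wrist"; returns (picture, depth): 384x512x3 uint8, red, green, blue; 384x512 float32, m along the optical axis (not along the pixel's ray), 0 where there is no reading.
- vision.camera_model(name): a dict with "intrinsics" (3x3 intrinsics, pixels), "dist" ([k1, k2, p1, p2, k3] as OpenCV has them; the pictures are not rectified), "camera_from_world" (4x4, takes a point from world to camera coordinates). Camera axes: x right, y down, z forward; pixel columns grow to the right and rows downward; lengths in m; the calibration is good to about 2 mm. A picture is of the moment at which its call begins: read the wrist's pose just before it. camera_model takes no time and is no camera call; for the wrist camera it gives the pose at the moment of the call.
- bot.hand_in(): hands the job in, once; it reports no verdict.
The state is a dict: "time_s": time; "joint_positions": joint angles; "qvel": joint speeds; "tau": joint torques, N m; "position": TCP position; "tcp_rot": TCP orientation; "force": force on the tool from outside, world axes, zero at the start; "moment": the same for the moment, N m; "opening": opening from 0.0 (shut) to 1.0 (fully open).
Only numpy, scipy, OpenCV 4.12 (cv2) and the standard library are available. Lean on these libraries where they do the work, as an engineer would, in place of code of your own. Each camera call takes 0.05 s, during which the arm holds its last target. There are 200 camera calls.

## Task

The handlamp's charging station needs its module fitted, and the lamp is in the way. First lift the lamp off its stand, set it down gently and upright, wholly on the round rubber mat, and let go of it; then take the oblong module (not the square one) and plug it into the empty sloping socket until it is fully home, and let go. Leave everything else on the bench where it is, and do not tip the lamp.

Things in the scene. Friction and masses are not known exactly. Their poses are not given: they have to be found in the camera images.
- lamp: handlamp (lantern), 164 mm tall, 0.35 kg; black rubber base 76 mm wide, clear middle 62 mm wide, black cap 80 mm wide from 85 to 105 mm up. Origin: centre of its underside, z up. It starts on the station's stand
- lamp_handle (a point): middle of the lamp's handle, 157 mm above the lamp's origin; axes as the lamp's. The handle is a straight level black bar along the lamp's y, 14 x 14 mm in section, between two uprights at y = -36 and +36 mm (64 mm clear between them), with 45 mm free below the bar
- station: charging station, fixed: dark steel foot slab 135 x 240 mm, 12 mm high. Origin: on the bench under the slab, z up, x away from its front. The lamp's stand is a black round cup 100 mm wide at x -20, y +60 mm; its inner floor (90 mm wide) lies 44 mm above the bench, its rim 52 mm. The socket block stands at y -60 mm
- socket: white plastic sloping socket block of the station, 80 (x) x 90 (y) x 30 mm, its face tilted 30 degrees from level, sloping down towards the lamp's stand. Origin: centre of the mouth of its one oblong hole, on the face, 75 mm above the bench; z points straight out of the hole, x level, y down the slope. The hole is 22 mm (x) x 32 mm (y), 25 mm deep
- module: oblong module, 60 mm tall, 0.08 kg: black body 28 mm (x) x 40 mm (y) from 22 to 60 mm up, over a brass foot 20 mm (x) x 30 mm (y) x 22 mm long (last 4 mm narrowed) that plugs into the hole (either way round) until the body rests on the socket's face. Origin: centre of the foot's underside, z up through the body. It starts standing on its foot on the plywood board
- mat: round black rubber mat, 150 mm wide, 4 mm thick, fixed. Origin: centre of its underside, on the bench
- board: plywood board 100 (x) x 170 (y) x 8 mm, fixed, on which the two modules stand. Origin: centre of its underside
- square_module: bystander: module with square black body 44 x 44 mm and square foot 32 x 32 mm, same height; does not fit; stands beside the other one on the plywood board
- wrench: bystander: steel wrench lying flat
- screwdriver: bystander: screwdriver lying flat
- hammer: bystander: hammer lying flat
- oil_bottle: bystander: white bottle, 150 mm tall, 56 mm wide
- jar: bystander: glass jar, 70 mm tall, 60 mm wide
- mug: bystander: white mug, 85 mm tall
Not all that is in view belongs to the job. Leave any purple look-alike of the module alone.

How it is judged (in metres and radians):
On the way, in this order (a step that is already met when the one before it is completed fails the run):
1. the lamp stands upright and released on the round mat (horizontal distance between lamp and mat below 0.04 m and height (world z) of lamp below 0.012 m and angle between lamp's own z axis and vertical below 0.1 rad and linear speed of lamp below 0.03 m/s and contact force between the fingers and lamp below 0.1 N), for 0.2 s.
2. the oblong module sits fully home in the sloping socket, released (z of module in the frame of socket below -0.0195 m and x of module in the frame of socket between -0.004 and 0.004 m and y of module in the frame of socket between -0.004 and 0.004 m and angle between the z axis of module and the z axis of socket, either way round below 0.08 rad and linear speed of module below 0.02 m/s and contact force between the fingers and module below 0.1 N), for 0.2 s.
At the end, for the whole second after the job is handed in: The lamp stands upright (within 0.1 rad) and still on the round mat, its centre within 40 mm of the mat's; the oblong module sits straight in the sloping socket, centred within 4 mm and home to within 2.5 mm, at rest; both are released (all of step 1 and all of step 2); the robot touches nothing.
It fails at once if the lamp is tipped by more than 0.5 rad (angle between lamp's own z axis and vertical above 0.5 rad).
It fails at once if the lamp is dropped (falls faster than 0.4 m/s out of the fingers) (linear speed of lamp above 0.4 m/s and contact force between the fingers and lamp below 0.1 N).
It fails at once if a bystander is moved by more than 30 mm (distance of any of square_module, wrench, screwdriver, hammer, oil_bottle, jar, mug from where it was at the start of the episode above 0.03 m).
It also fails if it takes over 64 s, if anything falls off the work surface, if the arm or the gripper's body presses on something with over 40 N, if the wrist force passes 120 N, or if a joint passes its speed limit or range.

## Working session

There is one attempt and no reset: what is moved stays moved. The work goes in short steps, Python scripts to look and compute and a shell command to move; the robot and the scene stay as the last step left them, time stands still between calls to the robot, and variables do not carry over. Pictures are saved under pics/ and viewed, about 8 in all and at most 12, crops included, and the job is handed in when it is done.

```bash
ls; mkdir -p pics; python3 - <<'E'
from rig import bot, vision
import cv2, numpy as np, pickle
print(bot.read_state(), bot.hold_point_z)
D={}
for n in ("top","side","wrist"):
    m=vision.camera_model(n); p,d=vision.capture(n); D[n]=(p,d,m)
    print(n,m["intrinsics"],m["dist"],np.round(m["camera_from_world"],3).tolist())
pickle.dump(D,open("d0.pkl","wb"))
cv2.imwrite("pics/top0.png",cv2.resize(D["top"][0][:,:,::-1],(800,600),interpolation=cv2.INTER_CUBIC))
cv2.imwrite("pics/side0.png",cv2.resize(D["side"][0][:,:,::-1],(800,600),interpolation=cv2.INTER_CUBIC))
E
```

```text
pics
{'time_s': 0.0, 'joint_positions': array([ 6.38006801e+01,  3.02793610e+01,  8.21561887e+01, -6.14348613e-05,
        6.76885154e+01, -1.02280389e+01]), 'qvel': array([ 0.01780768,  0.04723021,  0.03531298,  0.01834895, -0.00765222,
       -0.04984535]), 'tau': array([-3.00026404e-04, -4.40048110e+01, -1.76588738e+01,  6.30615139e-02,
        5.84399840e-02, -1.90699948e-04]), 'position': array([0.17162526, 0.60021671, 0.22156849]), 'tcp_rot': array([[-9.61399665e-01,  2.75154087e-01, -9.55098282e-04],
       [ 2.75155478e-01,  9.61397777e-01, -1.94332100e-03],
       [ 3.83516649e-04, -2.13110868e-03, -9.99997656e-01]]), 'force': array([-0.40406349,  0.24131636, -0.01371304]), 'moment': array([ 0.02260726, -0.00054357,  0.01364352]), 'opening': 0.9975850292647971} 0.0187
top [[467.62781062   0.         250.99648234]
 [  0.         467.62781062 190.71615841]
 [  0.           0.           1.        ]] [-0.04952746  0.          0.          0.          0.        ] [[0.008, -1.0, 0.002, -0.022], [-0.994, -0.008, -0.11, 0.559], [0.11, -0.001, -0.994, 1.286], [0.0, 0.0, 0.0, 1.0]]
side [[381.10787149   0.         247.14849316]
 [  0.         381.10787149 194.6961539 ]
 [  0.           0.           1.        ]] [-0.06071519  0.          0.          0.          0.        ] [[0.699, -0.715, 0.003, -0.405], [-0.429, -0.423, -0.798, 0.362], [0.572, 0.557, -0.603, 0.786], [0.0, 0.0, 0.0, 1.0]]
wrist [[265.26504848   0.         259.56779522]
 [  0.         265.26504848 188.89097995]
 [  0.           0.           1.        ]] [0.02137388 0.         0.         0.         0.        ] [[0.275, 0.962, -0.002, -0.624], [0.929, -0.265, 0.26, -0.032], [0.249, -0.073, -0.966, 0.39], [0.0, 0.0, 0.0, 1.0]]
```

View pics/top0.png

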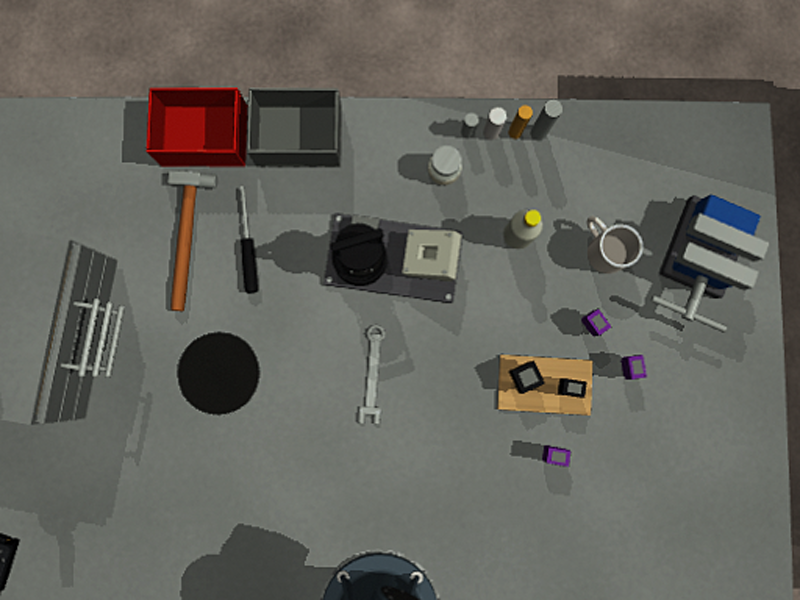

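View pics/side0.png

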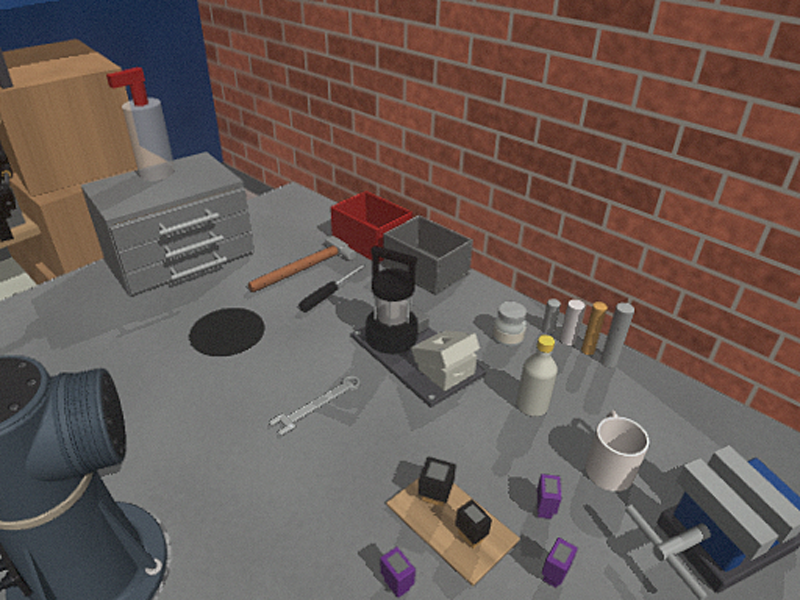

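The top view shows four candidates. The black oblong is at (573,388) and the black square at (527,377), both on the plywood. The purple look-alikes are at (597,322), (635,367) and (558,457). The oblong black module on the board fits the description. The lamp is at (360,253), the socket at (431,254) and the mat at (218,372). Next I measure from the point clouds and make a confirming crop.

```bash
cat > h.py <<'E'
import cv2, numpy as np
def cloud(p,d,m):
    K,dist,T=np.array(m["intrinsics"]),np.array(m["dist"]),np.array(m["camera_from_world"])
    v,u=np.mgrid[:d.shape[0],:d.shape[1]]
    n=cv2.undistortPoints(np.stack([u,v],-1).reshape(-1,1,2).astype(float),K,dist).reshape(d.shape+(2,))
    c=np.dstack([n*d[...,None],d])
    w=(c-T[:3,3])@T[:3,:3]
    w[d<=0]=np.nan
    return w
def rect(P,name):
    r=cv2.minAreaRect(P[:,:2].astype(np.float32)*1000)
    print(name,len(P),"c",np.round(r[0],1),"size",np.round(r[1],1),"ang",round(r[2],1),"z",np.round(np.median(P[:,2])*1000,1))
def project(m,X):
    T=np.array(m["camera_from_world"])
    return cv2.projectPoints(np.array(X,float).reshape(-1,1,3),cv2.Rodrigues(T[:3,:3])[0],T[:3,3],np.array(m["intrinsics"]),np.array(m["dist"]))[0][:,0]
E
python3 - <<'E'
from h import *
import pickle
D=pickle.load(open("d0.pkl","rb"))
for n in ("top","side"):
    p,d,m=D[n]; W=cloud(p,d,m); g=p.astype(int); z=W[...,2]
    def at(x,y,s=1.5625): print(n,(x,y),np.round(W[int(y/s),int(x/s)]*1000,1))
    for q in ([(360,253),(431,254),(218,372),(573,388),(527,377),(545,410)] if n=="top" else [(392,330),(455,350),(227,331),(474,512),(436,470)]): at(*q)
    P=W.reshape(-1,3)
    ok=~np.isnan(P[:,0])&(P[:,0]<.9)
    P=P[ok]
    from scipy.ndimage import label
    c0=cloud(p,d,m)
    for lo,hi,nm in ((.196,.215,"handle"),(.060,.075,"modtop"),(.009,.016,"slab"),(.006,.0105,"board")):
        M=(z>lo)&(z<hi)&(W[...,0]>.3)&(W[...,0]<.85)&(np.abs(W[...,1])<.45)
        L,k=label(M)
        for i in range(1,k+1):
            if (L==i).sum()>25: rect(W[L==i],n+" "+nm)
    if n=="top":
        M=((g.max(2)<45)&(z<.01)).astype(np.uint8)
        L,k=label(M)
        for i in range(1,k+1):
            if (L==i).sum()>800: print("mat",np.nanmean(W[L==i],0)); rect(W[L==i],"mat")
        cv2.imwrite("pics/c1.png",cv2.resize(p[130:275,200:390,::-1],None,fx=4,fy=4,interpolation=cv2.INTER_CUBIC))
E
```

```text
top (360, 253) [623.2  37.6 145.2]
top (431, 254) [638.  -84.   50.2]
top (218, 372) [423.7 300.9   3. ]
top (573, 388) [ 400.9 -331.    66. ]
top (527, 377) [ 419.4 -251.6   68.7]
top (545, 410) [ 360.5 -294.2    4.3]
top handle 204 c [632.   39.8] size [15.3 82.6] ang 17.0 z 207.2
top modtop 115 c [811.  336.8] size [ 38.6 162.7] ang 13.5 z 68.3
top modtop 284 c [ 806.  -110.8] size [50.9 52.8] ang 88.2 z 69.9
top modtop 57 c [812.6 132.6] size [101.1   4. ] ang 89.8 z 68.0
top modtop 26 c [809.6 216.1] size [ 3.6 46.5] ang 0.8 z 66.5
top modtop 39 c [ 692.  -384.4] size [30.9  9.6] ang 43.5 z 71.1
top modtop 28 c [ 676.1 -435.4] size [41.6  8.1] ang 53.5 z 70.2
top modtop 238 c [637.9 -66.5] size [42.1 80.9] ang 72.2 z 66.3
top modtop 68 c [608.3  33.6] size [22.9 66.3] ang 16.5 z 67.4
top modtop 41 c [ 515.5 -386.7] size [29.5 17.6] ang 32.0 z 61.6
top modtop 268 c [ 419.8 -253.2] size [43.8 45.4] ang 25.8 z 67.6
top modtop 161 c [ 401.1 -334.1] size [41.1 28. ] ang 80.9 z 66.6
top slab 94 c [699.3  77.2] size [32.1 38.2] ang 81.3 z 12.2
top slab 958 c [632.5 -51.7] size [167.1 1
[... 1919 characters left out ...]
slab 818 c [636.  -23.2] size [242.5 135.6] ang 82.1 z 13.1
side slab 68 c [678.1  -2.3] size [21.4 58.7] ang 86.4 z 13.5
side slab 116 c [ 388.3 -227.5] size [30.  47.4] ang 69.5 z 10.1
side slab 69 c [ 441.6 -284.3] size [32.4 30.2] ang 26.2 z 10.4
side slab 58 c [ 379.9 -256.8] size [36.9 21.7] ang 38.1 z 9.9
side slab 77 c [ 425.8 -369.8] size [25.  37.3] ang 71.4 z 10.2
side slab 44 c [ 401.8 -356.4] size [21.5 20.1] ang 29.7 z 10.0
side slab 70 c [ 365.2 -335.3] size [25.6 22.5] ang 15.2 z 9.8
side slab 36 c [ 380.3 -350.6] size [20.1 14.2] ang 77.3 z 9.9
side board 303 c [415.3  12.9] size [ 39.  165.1] ang 85.1 z 8.0
side board 1822 c [ 404.4 -300.4] size [171.  101.6] ang 86.8 z 8.6
```

View pics/c1.png

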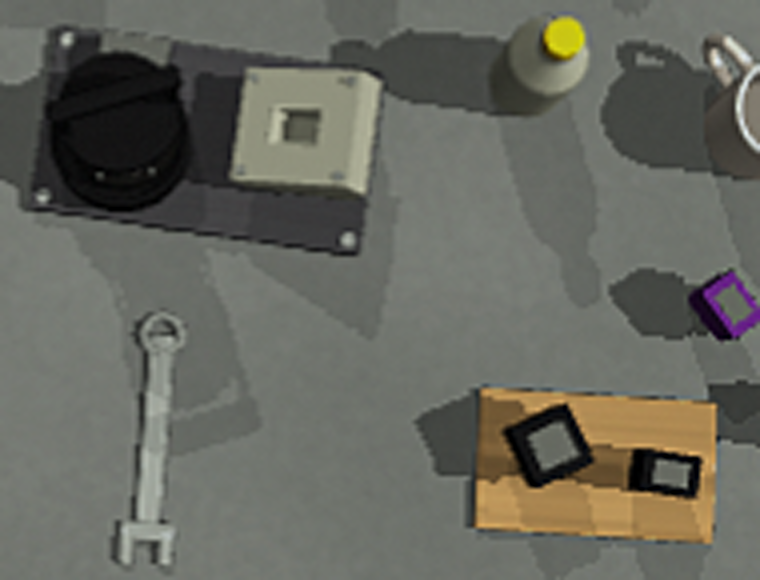

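The crop confirms it: the black oblong module is at (665,473), right of the larger black square at (548,445), with the purple ones off the board. The wrench lies clear. I'll write a helper that gives shifts in the tool frame.

```bash
cat > go.py <<'E'
# usage: go.py x y z jawdeg ...  (grasp-point target, mm, jaw line angle from world x)
import sys, numpy as np
from rig import bot
s=bot.read_state(); R=np.array(s["tcp_rot"]); p=np.array(s["position"])*1000
g=p-R[:,2]*bot.hold_point_z*1000
a=np.degrees(np.arctan2(R[1,1],R[0,1]))
print("t",round(s["time_s"],2),"grasp",np.round(g,1),"jaw",round(a,2),"tiltz",np.round(R[:2,2],4),"F",np.round(s["force"],1),"open",round(87*s["opening"],1),"j",np.round(s["joint_positions"],0))
v=list(map(float,sys.argv[1:]))
for i in range(0,len(v),4):
    d=R.T@(np.array(v[i:i+3])-g); w=(v[i+3]-a+90)%180-90
    print("->",v[i:i+4],"shift",np.round(d,1),"roll",round(-np.radians(w),3))
E
python3 go.py 300 320 300 45  632.5 37 290 17
```

```text
t 0.15 grasp [171.7 600.4 240.5] jaw 74.03 tiltz [-0.0007 -0.0015] F [-0.3 -0.3 -0.2] open 87.0 j [ 64.  30.  82.  -0.  68. -10.]
-> [300.0, 320.0, 300.0, 45.0] shift [-200.4 -234.4  -59.2] roll 0.507
-> [632.5, 37.0, 290.0, 17.0] shift [-598. -415.  -49.] roll 0.995
```

```bash
python3 -m inch '[[87,-30,-35,-15,0.08],[87,-60,-70,-30,0.16],[87,-90,-105,-45,0.24],[87,-120,-140,-60,0.32],[87,-150,-175,-60,0.4],[87,-180,-210,-60,0.48],[87,-200,-234,-60,0.507],[87,-230,-250,-60,0.55]]'; python3 go.py 632.5 37 290 17
```

```text
time_s: 0.95
position: [0.3229, 0.2947, 0.282]
tcp_rot: [[-0.674, 0.738, -0.003], [0.738, 0.674, -0.002], [0.0, -0.003, -1.0]]
force: [-0.2, 0.5, -0.1]
opening: 1.002
t 0.95 grasp [322.9 294.7 300.7] jaw 42.41 tiltz [-0.0025 -0.0023] F [-0.2  0.5 -0.1] open 87.1 j [ 28.  11. 103.  -0.  66. -15.]
-> [632.5, 37.0, 290.0, 17.0] shift [-399.1   54.8   10.5] roll 0.444
```

```bash
python3 -m inch '[[87,-45,6,1,0.06],[87,-90,12,2,0.12],[87,-135,18,4,0.18],[87,-180,24,5,0.24],[87,-225,30,6,0.3],[87,-270,36,8,0.36],[87,-315,43,9,0.42],[87,-360,50,10,0.444]]'; python3 -m inch '[[87,-18,3,0,0],[87,-36,5,0,0],[87,-39,5,0,0],[87,-39,5,0,0],[87,-39,5,0,0]]'; python3 go.py 632.5 37 201 17; python3 - <<'E'
from h import *
from rig import vision
import pickle
m=vision.camera_model("wrist");p,d=vision.capture("wrist");pickle.dump((p,d,m),open("w1.pkl","wb"))
W=cloud(p,d,m);z=W[...,2]
for n in (0,):
    M=(z>.2)&(z<.215); rect(W[M],"handle")
    M=(z>.203)&(z<.213); rect(W[M],"handle top"); print(np.median(W[M],0))
    M=(z>.123)&(z<.155); rect(W[M],"cap")
cv2.imwrite("pics/w1.png",p[:,:,::-1])
E
```

```text
time_s: 1.75
position: [0.6035, 0.0612, 0.2714]
tcp_rot: [[-0.29, 0.957, -0.003], [0.957, 0.29, -0.002], [-0.001, -0.004, -1.0]]
force: [-0.3, 0.6, 0.0]
opening: 1.0
time_s: 2.25
position: [0.6185, 0.0266, 0.2716]
tcp_rot: [[-0.291, 0.957, -0.004], [0.957, 0.291, -0.001], [-0.0, -0.004, -1.0]]
force: [-0.7, 0.1, -0.5]
opening: 1.001
t 2.25 grasp [618.5  26.6 290.3] jaw 16.92 tiltz [-0.0042 -0.0013] F [-0.7  0.1 -0.5] open 87.1 j [ -8.  27.  79.  -0.  74. -25.]
-> [632.5, 37.0, 201.0, 17.0] shift [ 5.9 16.8 89.3] roll -0.001
handle 1467 c [631.2  38.7] size [14. 85.] ang 17.5 z 207.3
handle top 1460 c [631.2  38.5] size [14.  84.6] ang 17.5 z 207.3
[0.62988695 0.04132729 0.20729929]
cap 2878 c [631.1  38.8] size [78.3 78.6] ang 43.8 z 148.5
```

View pics/w1.png

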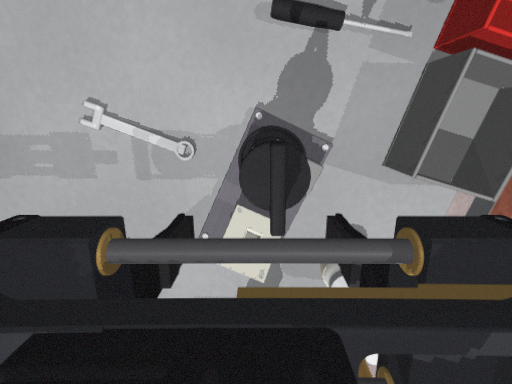

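The wrist picture shows the lamp at (275,170), its bar lying across the jaw opening. Wrist depth puts the bar centre at (631.2, 38.6), angle 17.5°. I'll lower and grip.

```bash
python3 go.py 631.2 38.6 201 17.5;  python3 -m inch '[[87,6,18,0,-0.01],[87,6,18,10,-0.01],[87,6,18,30,-0.01],[87,6,18,50,-0.01],[87,6,18,70,-0.01],[87,6,18,85,-0.01],[87,6,18,89,-0.01],[87,6,18,89,-0.01]]'; python3 go.py 631.2 38.6 201 17.5
```

```text
t 2.3 grasp [618.7  26.7 290.4] jaw 16.94 tiltz [-0.0038 -0.0015] F [-0.5  0.9  1.2] open 87.2 j [ -8.  27.  79.  -0.  74. -25.]
-> [631.2, 38.6, 201.0, 17.5] shift [ 7.8 15.8 89.3] roll -0.01
time_s: 3.1
position: [0.6326, 0.0379, 0.1817]
tcp_rot: [[-0.301, 0.953, -0.006], [0.953, 0.301, -0.001], [0.001, -0.006, -1.0]]
force: [-1.3, 0.4, 0.3]
opening: 1.002
t 3.1 grasp [632.7  37.9 200.4] jaw 17.55 tiltz [-0.0063 -0.0013] F [-1.3  0.4  0.3] open 87.2 j [ -7.  34.  83.  -0.  64. -24.]
-> [631.2, 38.6, 201.0, 17.5] shift [ 1.1 -1.2 -0.6] roll 0.001
```

```bash
python3 -m inch '[[40,1,-1,-1,0],[10,1,-1,-1,0],[0,1,-1,-1,0],[0,1,-1,-1,0],[0,1,-1,-1,0],[0,1,-1,-1,0],[0,1,-1,-1,0],[0,1,-1,-1,0]]';  python3 -m inch '[[0,0,0,-3,0],[0,0,0,-8,0],[0,0,0,-16,0],[0,0,0,-26,0],[0,0,0,-38,0],[0,0,0,-48,0],[0,0,0,-55,0],[0,0,0,-55,0]]'; python3 go.py 422.8 299.8 260 17.5 422.8 299.8 260 50
```

```text
time_s: 3.9
position: [0.6313, 0.0385, 0.1827]
tcp_rot: [[-0.301, 0.953, -0.006], [0.953, 0.301, -0.001], [0.001, -0.006, -1.0]]
force: [-0.5, 0.4, -0.1]
opening: 0.356
time_s: 4.7
position: [0.6326, 0.0385, 0.2394]
tcp_rot: [[-0.302, 0.953, -0.003], [0.953, 0.302, -0.002], [-0.001, -0.003, -1.0]]
force: [1.5, 0.2, -4.2]
opening: 0.161
t 4.7 grasp [632.7  38.6 258.1] jaw 17.55 tiltz [-0.003  -0.0017] F [ 1.5  0.2 -4.2] open 14.0 j [ -7.  30.  80.  -0.  71. -24.]
-> [422.8, 299.8, 260.0, 17.5] shift [ 312.4 -121.3   -1.7] roll 0.001
-> [422.8, 299.8, 260.0, 50.0] shift [ 312.4 -121.3   -1.7] roll -0.566
```

```bash
python3 -m inch '[[0,10,-4,-2,0],[0,30,-12,-2,0],[0,56,-22,-2,0],[0,86,-33,-2,0],[0,116,-45,-2,0],[0,146,-57,-2,0],[0,176,-68,-2,0],[0,202,-78,-2,0]]'; python3 go.py 422.8 299.8 260 17.5
```

```text
time_s: 5.5
position: [0.4948, 0.2092, 0.2412]
tcp_rot: [[-0.302, 0.953, -0.005], [0.953, 0.302, -0.001], [0.0, -0.005, -1.0]]
force: [0.2, -0.5, -4.1]
opening: 0.158
t 5.5 grasp [494.9 209.2 259.9] jaw 17.58 tiltz [-0.0051 -0.0012] F [ 0.2 -0.5 -4.1] open 13.7 j [11. 22. 93. -0. 65. -7.]
-> [422.8, 299.8, 260.0, 17.5] shift [108.1 -41.4   0.2] roll 0.001
```

```bash
python3 -m inch '[[0,22,-8,0,0],[0,44,-16,0,0],[0,66,-25,0,0],[0,86,-33,0,0],[0,100,-38,0,0],[0,108,-41,0,0],[0,108,-41,0,0],[0,108,-41,0,0]]'; python3 go.py 422.8 299.8 163 17.5
python3 - <<'E'
from h import *
from rig import vision
for n in("side","top"):
    m=vision.camera_model(n);p,d=vision.capture(n);W=cloud(p,d,m);z=W[...,2]
    M=(np.hypot(W[...,0]-.4228,W[...,1]-.2998)<.06)&(z>.03)&(z<.24); q=W[M]
    h=np.histogram(q[:,2],bins=np.arange(.03,.25,.01)); print(n,h[0]); print("zmin",np.percentile(q[:,2],[0.5,1,2])); 
    if n=="side": cv2.imwrite("pics/s2.png",cv2.resize(p[60:300,60:380,::-1],None,fx=2,fy=2))
E
```

```text
time_s: 6.3
position: [0.4236, 0.2995, 0.2415]
tcp_rot: [[-0.302, 0.953, -0.004], [0.953, 0.302, -0.002], [-0.0, -0.005, -1.0]]
force: [0.2, 0.0, -4.5]
opening: 0.154
t 6.3 grasp [423.6 299.6 260.2] jaw 17.59 tiltz [-0.0044 -0.0016] F [ 0.2  0.  -4.5] open 13.4 j [23. 21. 96.  0. 64.  5.]
-> [422.8, 299.8, 163.0, 17.5] shift [ 0.5 -0.3 97.2] roll 0.001
side [  0   0   0   0   0   0  25  74  90 108  68  75  67  82  36  68 123 248
  29  34  32]
zmin [0.09674082 0.09801924 0.09915077]
top [  0   0   0   0   0   1  13  19  81  42  17   9   3   0   1  19 226  78
   6   5   5]
zmin [0.09582682 0.09743878 0.0990217 ]
```

View pics/s2.png

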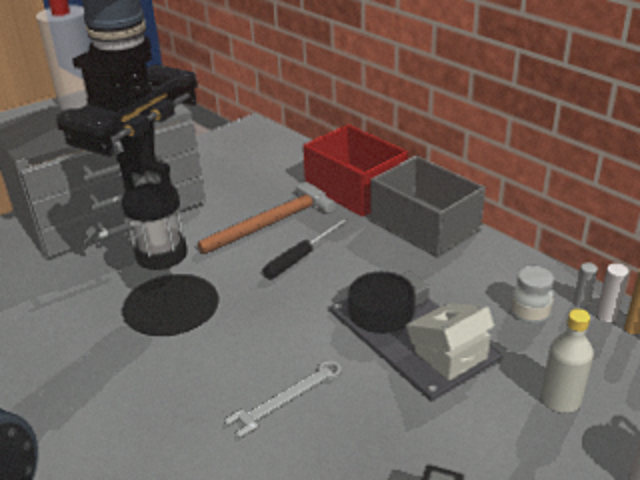

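The lamp hangs upright at (160,215) over the mat at (170,303), with its underside about 96 mm up. I'll lower it gently.

```bash
python3 -m inch '[[0,0,0,8,0],[0,0,0,22,0],[0,0,0,38,0],[0,0,0,54,0],[0,0,0,68,0],[0,0,0,78,0],[0,0,0,84,0],[0,0,0,86,0]]'; python3 go.py; python3 -m inch '[[0,0,0,1,0],[0,0,0,2,0],[0,0,0,3,0],[0,0,0,4,0],[0,0,0,4,0]]'; python3 go.py
```

```text
time_s: 7.2
position: [0.4234, 0.2988, 0.1548]
tcp_rot: [[-0.301, 0.954, -0.006], [0.954, 0.301, -0.002], [-0.0, -0.006, -1.0]]
force: [-0.1, 0.9, -4.2]
opening: 0.155
t 7.2 grasp [423.5 298.8 173.5] jaw 17.5 tiltz [-0.0056 -0.0019] F [-0.1  0.9 -4.2] open 13.5 j [ 23.  28. 101.   0.  52.   5.]
time_s: 7.7
position: [0.4239, 0.2989, 0.1513]
tcp_rot: [[-0.301, 0.954, -0.004], [0.954, 0.301, -0.002], [-0.0, -0.005, -1.0]]
force: [0.2, -0.5, -2.3]
opening: 0.161
t 7.7 grasp [424. 299. 170.] jaw 17.51 tiltz [-0.0043 -0.0016] F [ 0.2 -0.5 -2.3] open 14.0 j [ 23.  28. 101.   0.  51.   5.]
```

```bash
python3 -m inch '[[0,0,0,1,0],[0,0,0,2,0],[0,0,0,2,0],[0,0,0,2,0]]'; python3 go.py
```

```text
time_s: 8.1
position: [0.4241, 0.299, 0.1512]
tcp_rot: [[-0.301, 0.954, -0.003], [0.954, 0.301, -0.001], [-0.0, -0.003, -1.0]]
force: [-2.4, -2.4, 10.4]
opening: 0.155
t 8.1 grasp [424.2 299.  169.9] jaw 17.53 tiltz [-0.003  -0.0013] F [-2.4 -2.4 10.4] open 13.5 j [ 23.  28. 101.  -0.  51.   5.]
```

```bash
python3 -m inch '[[20,0,0,-1,0],[35,0,0,-1,0],[50,0,0,-1,0],[60,0,0,-1,0],[60,0,0,-1,0],[60,0,0,-1,0]]'; python3 go.py; python3 -m inch '[[60,0,0,-5,0],[60,0,0,-20,0],[60,0,0,-45,0],[60,0,0,-80,0],[60,0,0,-110,0],[60,0,0,-120,0],[60,0,0,-120,0]]'; python3 go.py 400 -336 250 -10; python3 - <<'E'
from h import *
from rig import vision
m=vision.camera_model("side");p,d=vision.capture("side");W=cloud(p,d,m);z=W[...,2]
rr=np.hypot(W[...,0]-.4228,W[...,1]-.2998)<.06
rect(W[rr&(z>.15)&(z<.2)],"handle"); rect(W[rr&(z>.08)&(z<.118)],"cap"); print(np.percentile(W[rr&(z<.19)][:,2],99.5))
E
```

```text
time_s: 8.7
position: [0.4241, 0.299, 0.152]
tcp_rot: [[-0.301, 0.954, -0.003], [0.954, 0.301, -0.001], [-0.0, -0.004, -1.0]]
force: [1.1, 0.4, -0.2]
opening: 0.6
t 8.7 grasp [424.2 299.  170.7] jaw 17.53 tiltz [-0.0032 -0.0014] F [ 1.1  0.4 -0.2] open 52.2 j [ 23.  28. 101.  -0.  51.   5.]
time_s: 9.4
position: [0.4253, 0.2995, 0.2735]
tcp_rot: [[-0.301, 0.954, 0.0], [0.954, 0.301, 0.0], [-0.0, 0.0, -1.0]]
force: [-0.6, -0.2, -1.1]
opening: 0.688
t 9.4 grasp [425.3 299.5 292.2] jaw 17.53 tiltz [0.0004 0.0001] F [-0.6 -0.2 -1.1] open 59.9 j [23. 19. 93. -0. 68.  5.]
-> [400.0, -336.0, 250.0, -10.0] shift [-598.4 -215.5   42.2] roll 0.48
handle 168 c [424.4 295.6] size [15.5 86. ] ang 17.6 z 166.8
cap 447 c [422.3 294.5] size [77.4 80.6] ang 15.0 z 109.7
0.17049227330427202
```

The lamp stands upright at about (423,297). Next I go to the module.

```bash
python3 -m inch '[[80,-25,-9,2,0.03],[87,-70,-25,5,0.07],[87,-115,-41,9,0.11],[87,-160,-57,13,0.15],[87,-205,-74,17,0.19],[87,-250,-90,20,0.23],[87,-295,-106,24,0.27],[87,-340,-122,28,0.31]]';python3 go.py 400 -320 235 -10
```

```text
time_s: 10.25
position: [0.4085, -0.0632, 0.2427]
tcp_rot: [[0.006, 1.0, -0.006], [1.0, -0.006, 0.0], [0.0, -0.006, -1.0]]
force: [0.3, -0.1, -0.4]
opening: 1.003
t 10.25 grasp [408.6 -63.2 261.4] jaw -0.34 tiltz [-0.0064  0.0004] F [ 0.3 -0.1 -0.4] open 87.2 j [-24.  12. 109.  -0.  59. -24.]
-> [400.0, -320.0, 235.0, -10.0] shift [-256.8   -7.    26.3] roll 0.169
```

```bash
python3 go.py 380 -325 200 -10
```

```text
t 10.25 grasp [408.6 -63.2 261.4] jaw -0.34 tiltz [-0.0064  0.0004] F [ 0.3 -0.1 -0.4] open 87.2 j [-24.  12. 109.  -0.  59. -24.]
-> [380.0, -325.0, 200.0, -10.0] shift [-262.   -26.7   61.4] roll 0.169
```

```bash
python3 -m inch '[[87,-40,-1,8,0.03],[87,-80,-2,16,0.06],[87,-120,-3,26,0.1],[87,-160,-4,36,0.13],[87,-200,-6,45,0.169],[87,-225,-7,50,0.169],[87,-237,-7,50,0.169],[87,-237,-7,50,0.169]]';python3 go.py 400 -336 200 -10; python3 - <<'E'
from h import *
from rig import vision
import pickle
m=vision.camera_model("wrist");p,d=vision.capture("wrist");pickle.dump((p,d,m),open("w2.pkl","wb"))
W=cloud(p,d,m);z=W[...,2]
T=m["camera_from_world"];print("cam",-np.array(T)[:3,:3].T@np.array(T)[:3,3])
from scipy.ndimage import label
L,k=label((z>.060)&(z<.076))
for i in range(1,k+1):
    if (L==i).sum()>50: rect(W[L==i],"modtop"); print(np.argwhere(L==i).mean(0))
L,k=label((z>.0065)&(z<.0105)&(W[...,0]>.33)&(W[...,0]<.47))
for i in range(1,k+1):
    if (L==i).sum()>300: rect(W[L==i],"board")
cv2.imwrite("pics/w2.png",p[:,:,::-1])
E
```

```text
time_s: 11.05
position: [0.3993, -0.3007, 0.1913]
tcp_rot: [[0.176, 0.984, -0.008], [0.984, -0.176, 0.002], [0.001, -0.008, -1.0]]
force: [0.2, 0.6, -0.1]
opening: 1.0
t 11.05 grasp [ 399.4 -300.7  210. ] jaw -10.13 tiltz [-0.0079  0.0024] F [ 0.2  0.6 -0.1] open 87.0 j [-50.  23. 101.  -0.  56. -39.]
-> [400.0, -336.0, 200.0, -10.0] shift [-34.6   6.9   9.9] roll -0.002
cam [ 0.41258011 -0.23153817  0.35315107]
modtop 409 c [ 658.9 -253.7] size [12.1 43. ] ang 1.8 z 66.1
[ 93.88508557 506.400978  ]
modtop 1710 c [ 417.9 -255.9] size [44.  43.9] ang 24.8 z 67.8
[139.63859649 270.53625731]
modtop 98 c [ 278.5 -306.9] size [24.  12.4] ang 82.6 z 60.5
[204.78571429 158.73469388]
modtop 822 c [ 399.4 -335.7] size [39.9 27.6] ang 80.5 z 67.6
[211.49756691 266.32725061]
modtop 211 c [ 518.6 -381.4] size [19.6 29.8] ang 86.8 z 60.6
[230.73459716 372.32227488]
board 6083 c [ 404.5 -298.1] size [168.8  99.4] ang 86.7 z 7.6
```

View pics/w2.png

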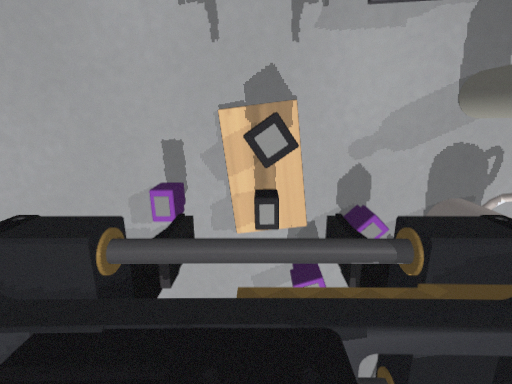

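The picture shows the oblong at (267,211) on the board, the square at (270,140) and the purples at (165,203), (370,225) and (308,280). Depth puts the module at (399.4, -335.8), jaw angle -9.5°. I'll descend and grip.

```bash
python3 go.py 399.4 -335.8 58 -9.5; python3 -m inch '[[87,-20,4,20,-0.01],[87,-35,6,50,-0.01],[87,-35,6,85,-0.01],[87,-35,6,115,-0.01],[87,-35,6,138,-0.01],[87,-35,6,150,-0.01],[87,-35,6,152,-0.01],[87,-35,6,152,-0.01]]';python3 go.py 399.4 -335.8 58 -9.5
```

```text
t 11.1 grasp [ 399.4 -299.3  210.3] jaw -10.07 tiltz [-0.008  0.003] F [0.5 0.7 0.4] open 87.1 j [-50.  23. 102.  -0.  56. -39.]
-> [399.4, -335.8, 58.0, -9.5] shift [-36.1   7.7 152.2] roll -0.01
time_s: 11.9
position: [0.3982, -0.3337, 0.04]
tcp_rot: [[0.164, 0.986, -0.008], [0.986, -0.164, 0.003], [0.002, -0.008, -1.0]]
force: [0.1, 0.5, 0.8]
opening: 1.001
t 11.9 grasp [ 398.3 -333.8   58.7] jaw -9.44 tiltz [-0.0079  0.003 ] F [0.1 0.5 0.8] open 87.1 j [-52.  39. 105.  -0.  36. -42.]
-> [399.4, -335.8, 58.0, -9.5] shift [-1.8  1.4  0.7] roll 0.001
```

```bash
python3 -m inch '[[60,-2,1,1,0],[40,-2,1,1,0],[20,-2,1,1,0],[0,-2,1,1,0],[0,-2,1,1,0],[0,-2,1,1,0],[0,-2,1,1,0],[0,-2,1,1,0]]'; python3 -m inch '[[0,0,0,0,0],[0,0,0,-4,0],[0,0,0,-14,0],[0,0,0,-26,0],[0,0,0,-34,0],[0,0,0,-34,0],[0,0,0,-34,0]]';python3 go.py 370 -412 85 -3.3 370 -412 52 -3.3
```

```text
time_s: 12.7
position: [0.3988, -0.3358, 0.0389]
tcp_rot: [[0.164, 0.986, -0.008], [0.986, -0.164, 0.003], [0.002, -0.008, -1.0]]
force: [0.3, -0.1, -1.0]
opening: 0.354
time_s: 13.4
position: [0.3992, -0.3361, 0.0735]
tcp_rot: [[0.164, 0.986, -0.007], [0.986, -0.164, 0.002], [0.001, -0.008, -1.0]]
force: [0.4, 0.5, -0.3]
opening: 0.321
t 13.4 grasp [ 399.3 -336.2   92.2] jaw -9.44 tiltz [-0.0073  0.0022] F [ 0.4  0.5 -0.3] open 28.0 j [-52.  36. 104.  -0.  41. -42.]
-> [370.0, -412.0, 85.0, -3.3] shift [-79.6 -16.5   7.3] roll -0.107
-> [370.0, -412.0, 52.0, -3.3] shift [-79.7 -16.2  40.3] roll -0.107
```

```bash
python3 -m inch '[[0,-25,-5,0,-0.03],[0,-55,-11,2,-0.08],[0,-80,-16,5,-0.107],[0,-80,-16,15,-0.107],[0,-80,-16,28,-0.107],[0,-80,-16,38,-0.107],[0,-80,-16,40,-0.107],[0,-80,-16,40,-0.107]]';python3 go.py 370 -412 52 -3.3 370 -380 52 -3.3
python3 - <<'E'
from h import *
from rig import vision
m=vision.camera_model("side");p,d=vision.capture("side");W=cloud(p,d,m);z=W[...,2]
X=project(m,[[.37,-.40,.03]])[0];print(X)
x,y=map(int,X); cv2.imwrite("pics/s3.png",cv2.resize(p[max(0,y-70):y+40,x-70:x+70,::-1],None,fx=5,fy=5,interpolation=cv2.INTER_CUBIC))
E
```

```text
time_s: 14.2
position: [0.37, -0.4108, 0.0326]
tcp_rot: [[0.057, 0.998, -0.009], [0.998, -0.057, 0.004], [0.004, -0.009, -1.0]]
force: [-0.4, 0.1, -0.7]
opening: 0.319
t 14.2 grasp [ 370.1 -410.9   51.3] jaw -3.24 tiltz [-0.0085  0.0044] F [-0.4  0.1 -0.7] open 27.7 j [-59.  41. 100.  -0.  39. -56.]
-> [370.0, -412.0, 52.0, -3.3] shift [-1.2 -0.1 -0.7] roll 0.001
-> [370.0, -380.0, 52.0, -3.3] shift [30.8 -1.9 -0.5] roll 0.001
[316.375257   367.76573482]
```

View pics/s3.png

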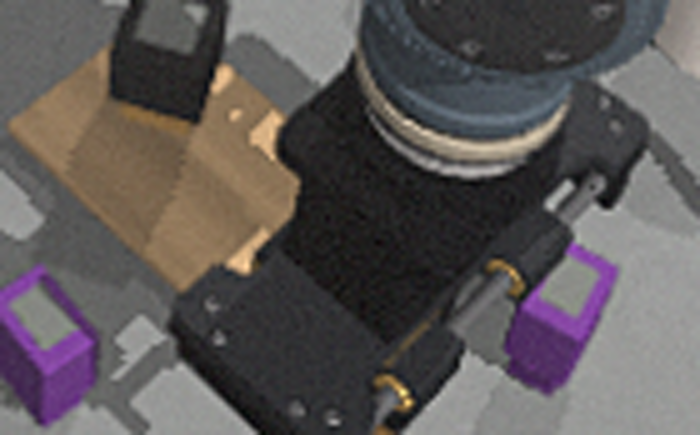

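The gripper hides the module, and the purple look-alikes at (45,340) and (560,320) are clear of it. I'll pivot the module in the jaws by pushing its foot against the fixed board's end face.

```bash
python3 -m inch '[[0,6,0,0,0],[0,12,0,0,0],[0,15,0,0,0],[0,18,0,0,0],[0,20,0,0,0],[0,20,0,0,0]]';python3 go.py;  python3 -m inch '[[0,3,0,0,0],[0,6,0,0,0],[0,9,0,0,0],[0,9,0,0,0]]';python3 go.py
```

```text
time_s: 14.85
position: [0.3721, -0.3949, 0.0341]
tcp_rot: [[0.055, 0.998, -0.006], [0.998, -0.055, -0.004], [-0.005, -0.005, -1.0]]
force: [-2.6, -5.5, -0.8]
opening: 0.318
t 14.85 grasp [ 372.2 -394.8   52.8] jaw -3.16 tiltz [-0.0056 -0.0043] F [-2.6 -5.5 -0.8] open 27.7 j [-58.  41. 102.  -1.  37. -55.]
time_s: 15.25
position: [0.3736, -0.3906, 0.0355]
tcp_rot: [[0.053, 0.999, -0.003], [0.998, -0.053, -0.014], [-0.014, -0.002, -1.0]]
force: [-3.5, -7.4, 1.7]
opening: 0.322
t 15.25 grasp [ 373.7 -390.4   54.2] jaw -3.06 tiltz [-0.0025 -0.014 ] F [-3.5 -7.4  1.7] open 28.0 j [-58.  40. 102.  -1.  37. -54.]
```

```bash
python3 -m inch '[[0,6,0,0,0],[0,12,0,0,0],[0,18,0,0,0],[0,23,0,0,0],[0,23,0,0,0],[0,23,0,0,0]]';python3 go.py
```

```text
time_s: 15.85
position: [0.3765, -0.3717, 0.0365]
tcp_rot: [[0.053, 0.999, 0.002], [0.998, -0.053, -0.022], [-0.022, 0.003, -1.0]]
force: [-1.5, -6.2, 1.3]
opening: 0.318
t 15.85 grasp [ 376.4 -371.2   55.2] jaw -3.03 tiltz [ 0.0017 -0.0224] F [-1.5 -6.2  1.3] open 27.7 j [-56.  40. 105.  -1.  35. -52.]
```

```bash
python3 -m inch '[[0,0,0,-6,0],[0,0,0,-25,0],[0,0,0,-60,0],[0,0,0,-95,0],[0,0,0,-120,0],[0,0,0,-120,0],[0,0,0,-120,0]]';python3 go.py 530 -170 200 -8
```

```text
time_s: 16.55
position: [0.3761, -0.3683, 0.1568]
tcp_rot: [[0.053, 0.999, 0.002], [0.998, -0.053, -0.022], [-0.022, 0.003, -1.0]]
force: [-0.1, 0.2, -0.6]
opening: 0.321
t 16.55 grasp [ 376.1 -367.9  175.5] jaw -3.03 tiltz [ 0.0019 -0.0222] F [-0.1  0.2 -0.6] open 27.9 j [-56.  28. 101.  -1.  50. -53.]
-> [530.0, -170.0, 200.0, -8.0] shift [205.1 143.3 -28.6] roll 0.087
```

```bash
python3 -m inch '[[0,20,14,-5,0.01],[0,55,38,-12,0.03],[0,90,62,-20,0.05],[0,125,87,-28,0.07],[0,160,112,-28,0.087],[0,190,133,-28,0.087],[0,205,143,-28,0.087],[0,205,143,-28,0.087]]';python3 go.py;python3 - <<'E'
from h import *
from rig import vision,bot
import pickle
O={}
for n in("side","top","wrist"):
    m=vision.camera_model(n);p,d=vision.capture(n);O[n]=(p,d,m)
O["s"]=bot.read_state();pickle.dump(O,open("d1.pkl","wb"))
p,d,m=O["side"];x,y=map(int,project(m,[[.53,-.17,.18]])[0]);print(x,y)
a=p[y-60:y+60,x-60:x+60,::-1]; 
q,e,k=O["wrist"]; x,y=map(int,project(k,[[.53,-.17,.18]])[0]);print(x,y)
cv2.imwrite("pics/s4.png",cv2.resize(a,(560,560),interpolation=cv2.INTER_CUBIC))
E
```

```text
time_s: 17.35
position: [0.5296, -0.1675, 0.1787]
tcp_rot: [[0.136, 0.991, -0.001], [0.991, -0.136, -0.019], [-0.019, 0.001, -1.0]]
force: [-1.0, -0.9, -1.0]
opening: 0.318
t 17.35 grasp [ 529.6 -167.1  197.4] jaw -7.8 tiltz [-0.0014 -0.0195] F [-1.  -0.9 -1. ] open 27.7 j [-29.  28.  95.  -1.  57. -20.]
284 221
262 229
```

View pics/s4.png

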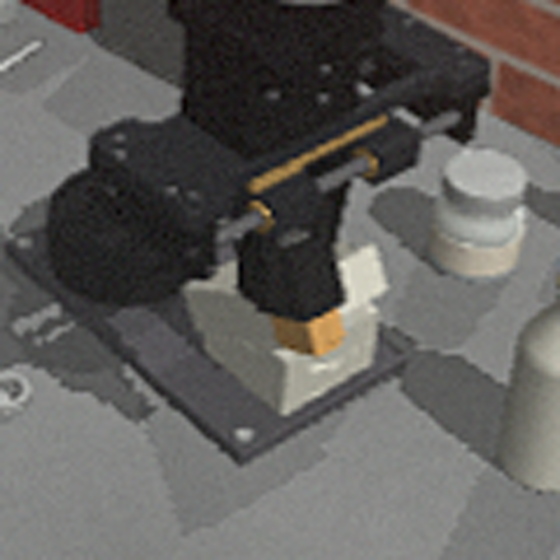

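The brass foot is at (310,335), swung to the right, so the module has pivoted in the grip. Next I measure its tilt and the socket.

```bash
cat > meas.py <<'E'
from h import *
import pickle
D=pickle.load(open("d0.pkl","rb"));O=pickle.load(open("d1.pkl","rb"))
def plane(P,it=400,t=.0012,seed=0):
    r=np.random.default_rng(seed);best=None
    for _ in range(it):
        a=P[r.choice(len(P),3,False)];n=np.cross(a[1]-a[0],a[2]-a[0]);l=np.linalg.norm(n)
        if l<1e-9: continue
        n/=l;k=abs((P-a[0])@n)<t
        if best is None or k.sum()>best.sum():best=k
    c=P[best].mean(0);n=np.linalg.svd(P[best]-c)[2][2];return n*np.sign(n[2]),c,best
if __name__=="__main__":
    for nm,(p,d,m) in {"top0":D["top"],"side0":D["side"],"side1":O["side"],"wrist1":O["wrist"]}.items():
        W=cloud(p,d,m);g=p.astype(int)
        M=(g.min(2)>90)&(W[...,2]>.045)&(W[...,2]<.105)&(abs(W[...,0]-.627)<.07)&(abs(W[...,1]+.083)<.075)
        P=W[M]; 
        if len(P)<80: print(nm,len(P));continue
        n,c,k=plane(P)
        yaw=np.degrees(np.arctan2(n[1],n[0]));tilt=np.degrees(np.arccos(n[2]))
        yd=np.array([n[0]*n[2],n[1]*n[2],-(n[0]**2+n[1]**2)]);yd/=np.linalg.norm(yd);xd=np.cross(yd,n)
        uv=np.c_[(P[k]-c)@xd,(P[k]-c)@yd]*1000
        r=cv2.minAreaRect(uv.astype(np.float32));C=c+(r[0][0]*xd+r[0][1]*yd)/1000
        print(nm,len(P),k.sum(),"downslope yaw",yaw.round(2),"tilt",tilt.round(2),"rect c",np.round(C*1000,1),np.round(r[1],1),round(r[2],1))
    T=np.array(O["side"][2]["camera_from_world"]);print("sidecam",-T[:3,:3].T@T[:3,3])
    s=O["s"];R=np.array(s["tcp_rot"]);g0=np.array(s["position"])-R[:,2]*.0187
    for n in("side","top","wrist"):
        p,d,m=O[n];W=cloud(p,d,m);h=cv2.cvtColor(p,cv2.COLOR_RGB2HSV)
        near=np.linalg.norm(W-g0,axis=-1)<.075
        M=near&(h[...,1]>100)&(h[...,0]>8)&(h[...,0]<32)&(W[...,2]<g0[2]-.01)
        P=W[M];print(n,"brass",len(P), np.round((P.mean(0)-g0)*1000,1) if len(P) else "")
        if len(P)>60:
            q=P
            for i in range(3):
                if len(q)<25:break
                nn,c,k=plane(q,t=.001);print("  plane",np.round(nn,3),"c-g",np.round((c-g0)*1000,1),k.sum());q=q[~k]
E
python3 meas.py
```

```text
top0 893 305 downslope yaw 82.58 tilt 30.19 rect c [635.9 -78.2  75.5] [80.1 90.1] 0.8
side0 723 245 downslope yaw 81.66 tilt 29.97 rect c [636.8 -82.6  76.4] [82.7 94.8] 1.5
side1 372 96 downslope yaw -5.85 tilt 84.2 rect c [596.1 -86.7  64.1] [84.7 38.1] 0.3
wrist1 9221 6371 downslope yaw 82.27 tilt 29.95 rect c [634.9 -81.   74.7] [91.5 81.4] 89.7
sidecam [-0.01039195 -0.5736547   0.76363649]
side brass 100 [ -6.  -23.2 -30.4]
  plane [ 0.995 -0.065  0.08 ] c-g [ -9.5 -17.6 -33.4] 49
  plane [ 0.016 -0.952  0.307] c-g [ -1.7 -29.7 -26.5] 24
  plane [-0.586 -0.698  0.41 ] c-g [ -4.2 -30.3 -27.7] 13
top brass 0 
wrist brass 0
```

```bash
cat > m2.py <<'E'
from meas import *
p,d,m=O["wrist"];W=cloud(p,d,m)
s=O["s"];R=np.array(s["tcp_rot"]);g0=np.array(s["position"])-R[:,2]*.0187
Q=(W-g0)@R*1000
M=(abs(Q[...,1])<12.5)&(abs(Q[...,0])<45)&(Q[...,2]>-30)&(Q[...,2]<45)
print("wrist module pts",M.sum())
q=Q[M]/1000
for i in range(3):
    if len(q)<40:break
    n,c,k=plane(q,t=.0008);print(" tool-frame plane",np.round(n,3),"c",np.round(c*1000,1),k.sum(),"rng x",np.round(np.percentile(q[k][:,0]*1000,[2,98]),1),"ang",np.round(np.degrees(np.arctan2(n[0],n[2])),1));q=q[~k]
# hole
C=np.array([.6349,-.0810,.0747]);y=np.radians(82.27);t=np.radians(30)
n=np.array([np.sin(t)*np.cos(y),np.sin(t)*np.sin(y),np.cos(t)]);yd=np.array([np.cos(t)*np.cos(y),np.cos(t)*np.sin(y),-np.sin(t)]);xd=np.cross(yd,n)
for nm,(p,d,m) in {"top0":D["top"],"wrist1":O["wrist"]}.items():
    X,Y=np.meshgrid(np.arange(-45,45.1,.5),np.arange(-50,50.1,.5))
    G=C+(X[...,None]*xd+Y[...,None]*yd)/1000
    uv=project(m,G.reshape(-1,3)).reshape(X.shape+(2,)).astype(np.float32)
    W=cloud(p,d,m);dist=((W-C)@n*1000).astype(np.float32)
    H=cv2.remap(dist,uv[...,0].copy(),uv[...,1].copy(),cv2.INTER_NEAREST)
    hole=(H<-2.0)&(abs(X)<25)&(abs(Y)<30)
    print(nm,"hole mask",hole.sum()/4,"X",np.percentile(X[hole],[2,50,98]),"Y",np.percentile(Y[hole],[2,50,98]))
    print(nm, "face dist med",np.median(H[(abs(X)<35)&(abs(Y)<40)&~hole]))
    I=cv2.remap(p,uv[...,0].copy(),uv[...,1].copy(),cv2.INTER_CUBIC)
    cv2.imwrite("pics/rect_%s.png"%nm,cv2.resize(I[:,:,::-1],None,fx=2.5,fy=2.5,interpolation=cv2.INTER_CUBIC))
# side: -x brass face rect
p,d,m=O["side"];W=cloud(p,d,m);h=cv2.cvtColor(p,cv2.COLOR_RGB2HSV)
Mk=(np.linalg.norm(W-g0,axis=-1)<.075)&(h[...,1]>100)&(h[...,0]>8)&(h[...,0]<32)&(W[...,2]<g0[2]-.01)
P=((W-g0)@R*1000)[Mk];P=P[P[:,1]<-7.5]
r=cv2.minAreaRect(P[:,[0,2]].astype(np.float32));print("brass face tool x,z",len(P),r)
E
python3 m2.py; cd pics; python3 -c "
import cv2,numpy as np
cv2.imwrite('rects.png',np.hstack([cv2.imread('rect_top0.png')[:500,:450],cv2.imread('rect_wrist1.png')[:500,:450]])[:, :800])"
```

```text
wrist module pts 2165
 tool-frame plane [-0.412  0.009  0.911] c [ 2.9 -0.4 -9.5] 1495 rng x [-14.7  19.8] ang -24.3
 tool-frame plane [-0.412  0.011  0.911] c [ 6.1  2.1 -6.8] 414 rng x [-15.7  20.5] ang -24.3
 tool-frame plane [-0.412  0.015  0.911] c [  4.2  -1.4 -10.1] 244 rng x [-12.6  18.3] ang -24.3
top0 hole mask 740.0 X [-14.5    1.5   19.28] Y [-22.5   3.5  21. ]
top0 face dist med nan
wrist1 hole mask 696.0 X [-11.   -0.5  10. ] Y [-16.5  -1.5  14. ]
wrist1 face dist med nan
brass face tool x,z 14 ((-19.726041793823242, 29.996761322021484), (34.218833923339844, 14.704419136047363), 33.56057357788086)
```

View pics/rects.png

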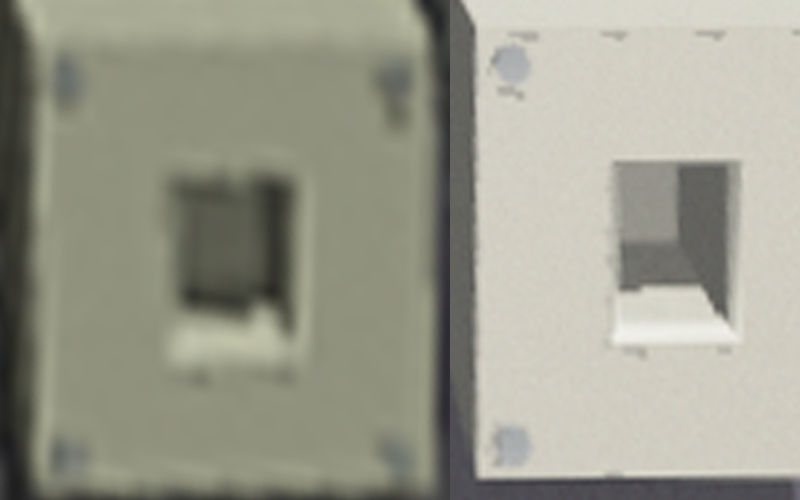

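The rectified wrist view shows the chamfered oblong hole centred on the face centre, x 613–742 and y 160–344, which puts the mouth at about (634.9, -81.0, 74.7). The module leans 25.4° against the 30° wanted. I'll enter with the tip centred, then swing and push it home.

```bash
cat > tgt.py <<'E'
import numpy as np, sys
from rig import bot
s=bot.read_state();R=np.array(s["tcp_rot"]);g=np.array(s["position"])*1000-R[:,2]*18.7
C=np.array([635.0,-80.9,74.7]);y=np.radians(82.27);t=np.radians(30)
n=np.array([np.sin(t)*np.cos(y),np.sin(t)*np.sin(y),np.cos(t)]);yd=np.array([np.cos(t)*np.cos(y),np.cos(t)*np.sin(y),-np.sin(t)]);xd=np.cross(yd,n)
f=R@np.array([-22.1,0,45.1]) # grasp -> foot tip as measured
tip=g+f-C
a=np.degrees(np.arctan2(R[1,1],R[0,1]))
print("t",round(s["time_s"],2),"F",np.round(s["force"],1),"n.F",np.round(np.array(s["force"])@n,1),"jaw",a.round(2),"open",round(87*s["opening"],1),"tiltz",np.round(R[:2,2],4))
print("tip in socket (if grip unchanged)",np.round([tip@xd,tip@yd,tip@n],1)," grasp in socket",np.round([(g-C)@xd,(g-C)@yd,(g-C)@n],1))
for h in (40,20,6,0,-4): print("tip at n=",h,"shift",np.round(R.T@(C+h*n-f-g),1))
for h in (40,28,24): print("final grasp n=",h,"shift",np.round(R.T@(C+h*n+1.4*yd-g),1))
print("unit n",np.round(R.T@n,3),"yd",np.round(R.T@yd,3))
E
python3 tgt.py
```

```text
t 17.5 F [-0.1  0.4 -0.6] n.F -0.3 jaw -8.02 open 27.8 tiltz [-0.0011 -0.021 ]
tip in socket (if grip unchanged) [ -93.6 -148.3    5.4]  grasp in socket [ -93.6 -150.7   55.5]
tip at n= 40 shift [147.1  92.8  41.3]
tip at n= 20 shift [137.5  92.8  58.8]
tip at n= 6 shift [130.7  92.8  71. ]
tip at n= 0 shift [127.9  92.8  76.3]
tip at n= -4 shift [125.9  92.8  79.8]
final grasp n= 40 shift [126.2  92.8  87. ]
final grasp n= 28 shift [120.5  92.8  97.5]
final grasp n= 24 shift [118.5  92.8 101. ]
unit n [ 0.482 -0.001 -0.876] yd [ 0.876 -0.005  0.482]
```

```bash
python3 -m inch '[[0,30,19,0,-0.005],[0,65,42,0,-0.005],[0,100,65,5,-0.005],[0,130,85,15,-0.005],[0,147,93,30,-0.005],[0,147,93,41,-0.005],[0,147,93,41,-0.005],[0,147,93,41,-0.005]]';python3 tgt.py
```

```text
time_s: 18.3
position: [0.6399, -0.0405, 0.1351]
tcp_rot: [[0.136, 0.991, -0.003], [0.99, -0.136, -0.021], [-0.021, -0.0, -1.0]]
force: [-0.4, 0.7, 0.0]
opening: 0.315
t 18.3 F [-0.4  0.7  0. ] n.F 0.4 jaw -7.84 open 27.4 tiltz [-0.003  -0.0211]
tip in socket (if grip unchanged) [-0.6 -1.6 38.9]  grasp in socket [-0.6 -3.9 89.1]
tip at n= 40 shift [ 1.9  0.6 -0.2]
tip at n= 20 shift [-7.7  0.7 17.3]
tip at n= 6 shift [-14.4   0.7  29.6]
tip at n= 0 shift [-17.3   0.7  34.9]
tip at n= -4 shift [-19.3   0.7  38.4]
final grasp n= 40 shift [-18.9   0.6  45.6]
final grasp n= 28 shift [-24.7   0.7  56.1]
final grasp n= 24 shift [-26.7   0.7  59.6]
unit n [ 0.481 -0.001 -0.876] yd [ 0.876 -0.002  0.481]
```

```bash
python3 -m inch '[[0,-3,1,8,0],[0,-8,1,17,0],[0,-12,1,25,0],[0,-14,1,29,0],[0,-14,1,29,0],[0,-14,1,29,0]]';python3 tgt.py
```

```text
time_s: 18.9
position: [0.6389, -0.0552, 0.1063]
tcp_rot: [[0.137, 0.991, -0.003], [0.99, -0.137, -0.021], [-0.021, -0.0, -1.0]]
force: [-0.2, 0.2, -2.0]
opening: 0.322
t 18.9 F [-0.2  0.2 -2. ] n.F -1.7 jaw -7.85 open 28.0 tiltz [-0.0031 -0.021 ]
tip in socket (if grip unchanged) [0.3 0.1 6.6]  grasp in socket [ 0.4 -2.3 56.8]
tip at n= 40 shift [ 16.   -0.4 -29.3]
tip at n= 20 shift [  6.4  -0.4 -11.8]
tip at n= 6 shift [-0.4 -0.3  0.5]
tip at n= 0 shift [-3.3 -0.3  5.8]
tip at n= -4 shift [-5.2 -0.3  9.3]
final grasp n= 40 shift [-4.9 -0.4 16.5]
final grasp n= 28 shift [-10.6  -0.4  27. ]
final grasp n= 24 shift [-12.6  -0.4  30.5]
unit n [ 0.481 -0.001 -0.876] yd [ 0.876 -0.002  0.481]
```

```bash
python3 -m inch '[[0,-1,0,2,0],[0,-2,0,4,0],[0,-3,0,6,0],[0,-4,0,8,0],[0,-5,0,9.5,0],[0,-5,0,9.5,0]]';python3 tgt.py
```

```text
time_s: 19.5
position: [0.638, -0.0604, 0.0966]
tcp_rot: [[0.137, 0.991, -0.004], [0.99, -0.137, -0.021], [-0.021, -0.001, -1.0]]
force: [-0.0, -0.8, -1.3]
opening: 0.314
t 19.5 F [-0.  -0.8 -1.3] n.F -1.5 jaw -7.86 open 27.3 tiltz [-0.0037 -0.0209]
tip in socket (if grip unchanged) [ 0.1  0.3 -4.4]  grasp in socket [ 0.2 -2.  45.7]
tip at n= 40 shift [ 21.1  -0.2 -39.1]
tip at n= 20 shift [ 11.5  -0.2 -21.6]
tip at n= 6 shift [ 4.8 -0.1 -9.3]
tip at n= 0 shift [ 1.9 -0.1 -4. ]
tip at n= -4 shift [-0.1 -0.1 -0.5]
final grasp n= 40 shift [ 0.2 -0.2  6.7]
final grasp n= 28 shift [-5.5 -0.2 17.2]
final grasp n= 24 shift [-7.5 -0.2 20.7]
unit n [ 0.482 -0.002 -0.876] yd [ 0.876 -0.002  0.482]
```

```bash
python3 -m inch '[[0,0,0,3,0],[0,0,0,6,0],[0,-1,0,8.5,0],[0,-2,0,10.5,0],[0,-2,0,10.5,0]]';python3 tgt.py
```

```text
time_s: 20.0
position: [0.6384, -0.0638, 0.0865]
tcp_rot: [[0.137, 0.991, -0.002], [0.99, -0.137, -0.023], [-0.023, 0.001, -1.0]]
force: [0.3, -4.7, 3.0]
opening: 0.318
t 20.0 F [ 0.3 -4.7  3. ] n.F 0.3 jaw -7.86 open 27.7 tiltz [-0.002  -0.0226]
tip in socket (if grip unchanged) [  1.    2.5 -14.8]  grasp in socket [ 1.   0.2 35.4]
tip at n= 40 shift [ 24.2  -1.  -49.3]
tip at n= 20 shift [ 14.6  -1.  -31.7]
tip at n= 6 shift [  7.8  -1.  -19.4]
tip at n= 0 shift [  5.   -1.  -14.2]
tip at n= -4 shift [  3.   -1.  -10.7]
final grasp n= 40 shift [ 3.3 -1.  -3.5]
final grasp n= 28 shift [-2.5 -1.   7. ]
final grasp n= 24 shift [-4.4 -1.  10.5]
unit n [ 0.48  -0.    -0.877] yd [ 0.877 -0.002  0.48 ]
```

Going in well with under 5 N. I'll continue home with a little overtravel.

```bash
python3 -m inch '[[0,0,-1,2,0],[0,-1,-1,4.5,0],[0,-2,-1,7,0],[0,-3,-1,9,0],[0,-4,-1,11,0],[0,-4,-1,11,0]]';python3 tgt.py | head -2;  python3 -m inch '[[0,-1,0,2,0],[0,-2,0,4,0],[0,-2,0,4,0],[0,-2,0,4,0]]';python3 tgt.py|head -2
```

```text
time_s: 20.6
position: [0.6381, -0.066, 0.0791]
tcp_rot: [[0.138, 0.99, 0.002], [0.99, -0.137, -0.02], [-0.02, 0.004, -1.0]]
force: [-2.1, 2.8, 19.3]
opening: 0.318
t 20.6 F [-2.1  2.8 19.3] n.F 18.0 jaw -7.9 open 27.6 tiltz [ 0.0015 -0.0202]
tip in socket (if grip unchanged) [  1.1   4.4 -22.4]  grasp in socket [ 1.   2.  27.7]
time_s: 21.0
position: [0.6384, -0.0655, 0.0787]
tcp_rot: [[0.138, 0.99, 0.004], [0.99, -0.138, -0.017], [-0.016, 0.006, -1.0]]
force: [-4.6, 5.1, 21.2]
opening: 0.319
t 21.0 F [-4.6  5.1 21.2] n.F 20.5 jaw -7.95 open 27.8 tiltz [ 0.0036 -0.017 ]
tip in socket (if grip unchanged) [  1.4   5.2 -22.5]  grasp in socket [ 1.2  2.6 27.6]
```

```bash
python3 -m inch '[[15,0,0,-0.5,0],[40,0,0,-0.5,0],[60,0,0,-0.5,0],[60,0,0,-0.5,0],[60,0,0,-0.5,0],[60,0,0,-0.5,0]]'; python3 -m inch '[[60,0,0,-5,0],[60,0,0,-20,0],[60,0,0,-45,0],[60,0,0,-80,0],[60,20,0,-110,0],[60,20,0,-120,0],[60,20,0,-120,0]]';python3 - <<'E'
from h import *
from rig import vision,bot
import pickle
O={}
for n in("side","top","wrist"):
    m=vision.camera_model(n);p,d=vision.capture(n);O[n]=(p,d,m)
O["s"]=bot.read_state();pickle.dump(O,open("d1.pkl","wb"))
from meas import plane
C=np.array([635.0,-80.9,74.7])/1e3;y=np.radians(82.27);t=np.radians(30)
n=np.array([np.sin(t)*np.cos(y),np.sin(t)*np.sin(y),np.cos(t)]);yd=np.array([np.cos(t)*np.cos(y),np.cos(t)*np.sin(y),-np.sin(t)]);xd=np.cross(yd,n)
for k in("wrist","top","side"):
    p,d,m=O[k];W=cloud(p,d,m);Q=np.stack([(W-C)@xd,(W-C)@yd,(W-C)@n],-1)
    M=(abs(Q[...,0])<.025)&(abs(Q[...,1])<.03)&(Q[...,2]>.028)&(Q[...,2]<.046)
    if M.sum()<30: print(k,M.sum());continue
    a,c,b=plane(Q[M]);r=cv2.minAreaRect(Q[M][b][:,:2].astype(np.float32)*1000)
    print(k,M.sum(),"top normal",np.round(a,3),"c",np.round(c*1000,1),r)
    M=(abs(Q[...,0])<.038)&(abs(Q[...,1])<.043)&(abs(Q[...,2])<.004)&((abs(Q[...,0])>.025)|(abs(Q[...,1])>.03));print("  face n med",np.nanmedian(Q[M][:,2])*1000)
p,d,m=O["side"];x,y=map(int,project(m,[[.635,-.08,.09]])[0])
cv2.imwrite("pics/s5.png",cv2.resize(p[y-60:y+60,x-60:x+60,::-1],(500,500),interpolation=cv2.INTER_CUBIC))
E
```

```text
time_s: 21.6
position: [0.6381, -0.0654, 0.0785]
tcp_rot: [[0.139, 0.99, 0.003], [0.99, -0.139, -0.016], [-0.016, 0.005, -1.0]]
force: [0.1, -0.5, 0.8]
opening: 0.654
time_s: 22.3
position: [0.6418, -0.0438, 0.201]
tcp_rot: [[0.138, 0.99, 0.008], [0.99, -0.137, -0.018], [-0.017, 0.01, -1.0]]
force: [0.8, 0.0, 0.4]
opening: 0.685
wrist 1108 top normal [0.    0.004 1.   ] c [ 0.9  1.  38.2] ((0.7955446243286133, 1.2828807830810547), (39.1061897277832, 27.47063636779785), 89.62446594238281)
  face n med 0.03229986290852115
top 0
side 98 top normal [-0.06  -0.012  0.998] c [-0.7 -5.  38.7] ((0.20328712463378906, -1.9087505340576172), (25.625062942504883, 41.854217529296875), 6.905884265899658)
  face n med 0.6774372869962922
```

View pics/s5.png

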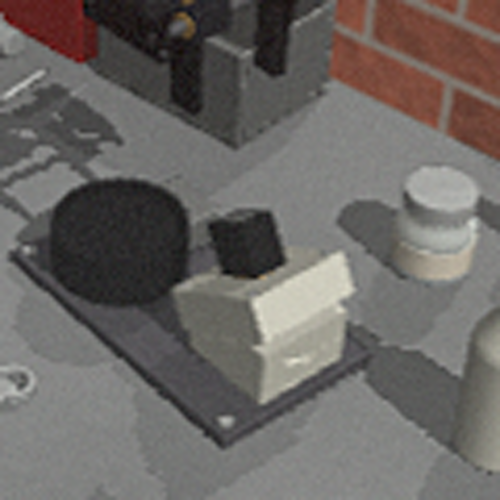

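The module sits square in the socket at (248,245) in the crop. Wrist depth gives its top 38.2 mm off the face (38 is fully home), tilt 0.004 rad, and about 1 mm off centre. One last lamp check, then I hand in.

```bash
python3 - <<'E'
from h import *
from rig import bot
import pickle
O=pickle.load(open("d1.pkl","rb"));D=pickle.load(open("d0.pkl","rb"))
for k in("side","top"):
    p,d,m=O[k];W=cloud(p,d,m);z=W[...,2];rr=np.hypot(W[...,0]-.4228,W[...,1]-.2998)<.08
    rect(W[rr&(z>.155)&(z<.185)],k+" handle");rect(W[rr&(z>.09)&(z<.118)],k+" cap")
a,b=cloud(*D["side"]),cloud(*O["side"])
for nm,c in (("sq",(.418,-.256)),):
    for w in(a,b): rect(w[(np.hypot(w[...,0]-c[0],w[...,1]-c[1])<.04)&(w[...,2]>.06)&(w[...,2]<.075)],nm)
s=bot.read_state();print(s["time_s"],s["force"],s["opening"])
bot.hand_in()
E
```

```text
side handle 156 c [424.2 295. ] size [15.6 87.5] ang 16.1 z 167.5
side cap 420 c [424.3 294.2] size [78.9 80. ] ang 89.3 z 109.7
top handle 158 c [426.9 293.6] size [14.6 74.2] ang 17.0 z 167.0
top cap 391 c [436.7 295.9] size [80.1 54.5] ang 75.2 z 108.4
sq 345 c [ 418.1 -258.4] size [45.4 42.4] ang 25.4 z 68.1
sq 343 c [ 418.7 -257.9] size [48.8 42. ] ang 24.5 z 68.3
22.45 [-0.22070091  0.75538134  0.00470108] 0.6869568738167772
the job is handed in; nothing more can be done
```

I set the lamp down upright on the round mat and released it. I then plugged the oblong module fully into the sloping socket, released it and handed the job in at 22.45 s. To match the slope, I tilted the module in the jaws by pushing its foot against the end of the plywood board.

**Last checks**
- **Lamp:** it stands about 5 mm from the mat's centre, and its handle and cap line up, so it is upright. The top camera put the cap 12 mm further in x than the side camera. I put that down to a partial view of the cap; either reading is within the 40 mm limit.
- **Module:** wrist depth shows its top 38.2 mm off the socket face, where 38 mm is fully home. It is tilted 0.004 rad and about 1 mm off centre. The side camera's coarser reading agrees on depth. It gives a rougher tilt (about 0.06 rad) and a different centre in y (about 2 mm off the other way).
- **Gripper:** it is open and clear of everything, with about 0.8 N read at the wrist, the same as its free-air noise.
- **Other items:** the square module moved less than 1 mm. I did not re-measure the other bystanders, but the gripper never went near them.

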